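Line up the laundry care things by height in the drip tray

ROBOT

A 6-joint arm with a two-finger parallel gripper is mounted at the origin on a cart in front of the work surface, level with it; the furniture and walls round the work are solid. World frame = base frame: x ahead of the robot, y to its left, z up, the work surface at z = 0. Lengths are in m, angles in rad, forces in N, time in s.
With the tool pointing down it reaches from about 0.375 to 0.9 m from the base axis. Payload 3.1 kg.
Tool frame: the origin (TCP) lies at the very end of the fingers, on their centre line; the grasp point (between the pads) lies 19 mm behind it (manip.grasp_offset is the distance from the TCP to the grasp point, in m); y points along the fingers, z is the direction in which the jaws open and shut, and the axes are right-handed (so a half turn about y gives the same grasp; the last joint's range is limited). The gripper opens to 85 mm and grips with 20 to 120 N. Pads are 22 mm wide; open, the fingers measure 114 mm over their backs; the gripper's body (76 mm by 85 mm) begins 54 mm behind the grasp point. The pads swing forward as they close: fully open they stand 13 mm farther back than shut.
Start: joints at [-1.423, 0.527, 1.433, -0, 1.181, -0.178], TCP at [0.2, -0.592, 0.231] pointing down, gripper open.
Joint ranges: [-3.08, 3.08], [-0.75, 2.2], [0.22, 2.44], [-1.43, 4.57], [0, 2.65], [-2.85, 2.85]. Speed limits (rad/s): [2.79, 2.79, 3.14, 3.14, 3.14, 3.14].

INTERFACE

Orientations are given as a unit quaternion [x, y, z, w].
In Python, from station import manip gives the robot as it stands.
- The arm moves only by the tool apply_moves, never from a script. Its argument "motion" is a list of rows, each a list of 5 numbers: the finger opening in mm, from 0 to 85.4, then the shift along the tool's x, y, z in units of 30 mm (1.0 is 30 mm), then the turn about the tool's y in units of 10 degrees (1.0 is 10 degrees). In form: [[fingers, x, y, z, twist], ...]. A call has 1 to 12 rows; each row is the pose to reach, as a shift and turn from the pose commanded when the call began, along the tool's axes at that moment; what a row does not reach only later rows make up. A row lasts 1/8 s, in which the tool goes at most 62.5 mm and 10.7 degrees, less where a joint would pass 70% of its speed; a pose out of reach is approached as far as the arm can. A call with a gripper value outside its range is refused whole. The fingers move at their own pace and stop on an object; "squeeze" is the grip in N (left out, the last holds). Time passes only in rows, so rows that repeat a pose let the fingers close. It gives the time, the measured TCP pose, the force and the opening at its end, in the units of the state.
- manip.sense(): the state, without advancing time (a new reading comes with each control period).
- manip.snapshot(name): name is "side" or "top"; returns the picture (400x640x3 uint8, red, green, blue); there is no depth.
- manip.get_calibration(name): a dict with "intrinsics" (3x3 intrinsics, pixels), "extrinsics" (4x4, takes a point from camera to world coordinates). Camera axes: x right, y up, looking along -z (the intrinsics and any distortion apply to the point x, -y, -z); pixel columns grow to the right and rows downward; lengths in m; the calibration is good to about 2 mm. A picture is of the moment at which its call begins. get_calibration takes no time and is no camera call.
- manip.sign_off(): hands the job in, once; it reports no verdict.
The state is a dict: "t": time; "q": joint angles; "qd": joint speeds; "tau": joint torques, N m; "tcp_pos": TCP position; "tool_rot": TCP orientation; "force": force on the tool from outside, world axes, zero at the start; "ft_torque": the same for the moment, N m; "finger_gap": opening from 0.0 (shut) to 1.0 (fully open).
Only numpy, scipy, OpenCV 4.12 (cv2) and the standard library are available. Lean on these libraries where they do the work, as an engineer would, in place of code of your own. Each camera call takes 0.05 s, during which the arm holds its last target.

TASK

The tall pink bottle and the flat tin already stand in the two end places of the grey drip tray. Stand the soap dispenser, the spray can, the dropper bottle and the timer in the four empty places between them, one upright in the middle of each place, so that the row steps down in height from the pink bottle to the tin. Leave the pink bottle, the tin, the brush and the lunchbox where they are and knock nothing over.

Things in the scene. Friction and masses are not known exactly. Their poses are not given: they have to be found in the camera images.
- tray: low grey drip tray, dark bays, 544 mm along own y, 124 along x, 13 mm high lip 4 mm thick. Origin: centre of underside, z up. Floor at 5 mm. Five ribs 4 mm thick, 6 mm above the floor, part it into six bays, centred at own x = 0, y = -219, -126, -42, 42, 126, 219 mm; inner four 80 mm wide, end bays 98. At the start pink bottle and tin fill the end bays, either way round; the inner four are empty.
- pink_bottle: slim pink dish-liquid bottle with a white cap, 297 mm tall, 88 mm wide and 61 mm deep, loose, standing in one end bay of the tray; it stays there. Origin: centre of its underside.
- tin: flat round polish tin with a tan lid, 65 mm across and 29 mm tall, loose, standing in the other end bay of the tray; it stays there. Origin: centre of its underside.
- dispenser: taupe pump soap dispenser, 180 mm tall, 0.42 kg. Origin on its underside, z up; the axis of body and pump is at own x = 0, y = -5 mm. Round body 68 mm across up to 118 mm, collar 34 mm across to 136, pump head 24 mm across to 180 (does not move), nozzle to own +y, its tip 39 mm from the origin at heights 159 to 175. Grip at collar and pump head, closing firmly along own x.
- spray_can: slim round aerosol can, white and navy with a navy cap, 161 mm tall, 49 mm across, the cap 46 mm across from 102 mm up, about 0.2 kg. Origin: centre of its underside, z up.
- dropper: small brown round dropper bottle with a black pipette top, 102 mm tall; body 33 mm across to about 62 mm, then a cap 24 mm across to 77 mm and a 13 mm rubber bulb to the top; about 70 g. Origin: centre of its underside, z up.
- timer: round wind-up timer, white foot and taupe dial, 65 mm across and 49 mm tall, narrowing a little to the top; the dial does not turn here. About 0.12 kg. Origin: centre of its underside, z up.
- brush: wooden scrubbing brush lying at the right of the work, 57 x 150 x 43 mm, loose; a bystander. Origin: centre of its underside.
- lunchbox: small white box with a blue lid at the right of the tray, 148 x 163 x 67 mm, loose; a bystander. Origin: centre of its underside.
Mind the look-alikes: they are no part of the job. Of the things that look like the dropper, take the one that is farthest from the robot's base at the start.

How it is judged:
At the end, for the whole second after the job is handed in: From the pink bottle on, the inner bays hold dispenser, spray can, dropper, timer: origins within 14 mm of the bay centre along the row, 22 mm across, feet on the tray floor (5 mm), upright (0.1 rad), at rest, released; pink bottle and tin upright, within 20 mm of their start (((y of pink_bottle in the frame of tray above 0.1 m and y of dispenser in the frame of tray between 0.112 and 0.14 m and y of spray_can in the frame of tray between 0.028 and 0.056 m and y of dropper in the frame of tray between -0.056 and -0.028 m and y of timer in the frame of tray between -0.14 and -0.112 m) or (y of pink_bottle in the frame of tray below -0.1 m and y of dispenser in the frame of tray between -0.14 and -0.112 m and y of spray_can in the frame of tray between -0.056 and -0.028 m and y of dropper in the frame of tray between 0.028 and 0.056 m and y of timer in the frame of tray between 0.112 and 0.14 m)) and x of dispenser in the frame of tray between -0.022 and 0.022 m and z of dispenser in the frame of tray between 0 and 0.01 m and angle between each of dispenser, spray_can, dropper, timer, pink_bottle, tin's own z axis and vertical below 0.1 rad and linear speed of each of dispenser, spray_can, dropper, timer below 0.02 m/s and contact force between each of dispenser, spray_can, dropper, timer and the fingers below 0.05 N and x of spray_can in the frame of tray between -0.022 and 0.022 m and z of spray_can in the frame of tray between 0 and 0.01 m and x of dropper in the frame of tray between -0.022 and 0.022 m and z of dropper in the frame of tray between 0 and 0.01 m and x of timer in the frame of tray between -0.022 and 0.022 m and z of timer in the frame of tray between 0 and 0.01 m and distance of each of pink_bottle, tin from where it was at the start of the episode below 0.02 m); the robot touches nothing.
It fails at once if the pink bottle at the end of the tray is pushed more than 20 mm from its place or tipped (distance of pink_bottle from where it was at the start of the episode above 0.02 m or angle between pink_bottle's own z axis and vertical above 0.35 rad).
It fails at once if the flat tin at the end of the tray is pushed more than 20 mm from its place or tipped (distance of tin from where it was at the start of the episode above 0.02 m or angle between tin's own z axis and vertical above 0.35 rad).
It fails at once if the brush beside the work is moved more than 30 mm (distance of brush from where it was at the start of the episode above 0.03 m).
It fails at once if the lunchbox beside the work is moved more than 30 mm (distance of lunchbox from where it was at the start of the episode above 0.03 m).
It fails at once if a thing of the row is knocked over (angle between any of dispenser, spray_can, dropper, timer's own z axis and vertical above 0.8 rad).
It also fails if it takes over 128 s, if anything falls off the work surface, if the arm or the gripper's body presses on something with over 40 N, if the wrist force passes 120 N, or if a joint passes its speed limit or range.

## Working session

There is one attempt and no reset: what is moved stays moved. The work goes in short steps, Python scripts to look and compute and a tool call to move; the robot and the scene stay as the last step left them, time stands still between calls to the robot, and variables do not carry over. Pictures are saved under pics/ and viewed, and the job is handed in when it is done.

Besides the shell and the picture viewer there is one more tool, called after "Emit:" in YAML: its name, and indented under it one key for each argument. apply_moves: Moves the arm, as the interface text tells. Its arguments: {"type":"object","properties":{"motion":{"type":"array"},"squeeze":{"type":"number"}},"required":["motion"]}

```bash
mkdir -p pics; ls; python3 - <<'E'
from station import manip
import cv2
for n in("side","top"):
    im=manip.snapshot(n); cv2.imwrite(f"pics/{n}0.png",im[:,:,::-1])
    c=manip.get_calibration(n); print(n,c)
s=manip.sense();print({k:s[k] for k in s}); print(manip.grasp_offset)
E
```

```text
pics
side {'intrinsics': array([[482.61471032,   0.        , 314.18841123],
       [  0.        , 482.61471032, 202.04923432],
       [  0.        ,   0.        ,   1.        ]]), 'extrinsics': array([[-0.99490389, -0.09197446,  0.04131531,  0.558385  ],
       [ 0.1004512 , -0.86876947,  0.48492181,  0.56326965],
       [-0.00870694,  0.48660077,  0.87358107,  1.15292159],
       [ 0.        ,  0.        ,  0.        ,  1.        ]])}
top {'intrinsics': array([[432.30785666,   0.        , 317.45236779],
       [  0.        , 432.30785666, 203.10783767],
       [  0.        ,   0.        ,   1.        ]]), 'extrinsics': array([[ 3.80621261e-04,  9.93213275e-01, -1.16306690e-01,
         3.74629087e-01],
       [-9.99948498e-01,  1.55758505e-03,  1.00287652e-02,
        -5.07051269e-02],
       [ 1.01418603e-02,  1.16296883e-01,  9.93162715e-01,
         1.35890169e+00],
       [ 0.00000000e+00,  0.00000000e+00,  0.00000000e+00,
         1.00000000e+00]])}
{'t': 0.1, 'q': array([-1.42350379e+00,  5.28412323e-01,  1.43379162e+00,  1.09150680e-05,
        1.18136368e+00, -1.78484755e-01]), 'qd': array([-0.00066334, -0.00351041, -0.00226395, -0.00042407,  0.00018017,
       -0.00228684]), 'tau': array([ 2.24289681e-05, -4.43305564e+01, -1.78586680e+01, -1.75309469e-04,
        3.89812281e-03,  1.74514423e-05]), 'tcp_pos': array([ 0.19997229, -0.59146701,  0.23040187]), 'tool_rot': array([-0.11465504,  0.69844479, -0.69704855,  0.11468395]), 'force': array([-0.26726848, -0.35737051, -0.10559881]), 'ft_torque': array([ 0.05727577,  0.04544264, -0.01948506]), 'finger_gap': 0.9961861081090811}
0.0187
```

View pics/top0.png

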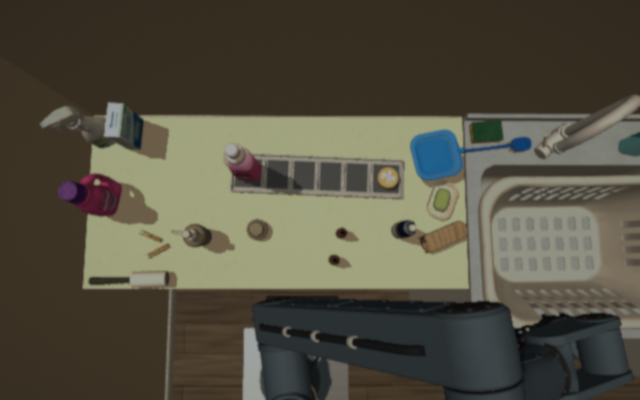

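View pics/side0.png

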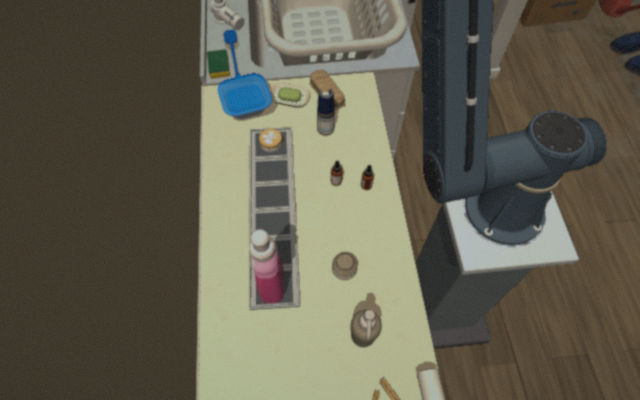

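```bash
cat > h.py <<'E'
import numpy as np, cv2
from station import manip
C={n:manip.get_calibration(n) for n in("side","top")}
def ray(n,u,v):
    K=C[n]["intrinsics"];E=C[n]["extrinsics"]
    p=np.linalg.inv(K)@[u,v,1]; d=E[:3,:3]@[p[0],-p[1],-p[2]]
    return E[:3,3],d/np.linalg.norm(d)
def plane(n,u,v,z):
    o,d=ray(n,u,v); return (o+d*(z-o[2])/d[2])
def proj(n,P):
    K=C[n]["intrinsics"];E=C[n]["extrinsics"]
    p=E[:3,:3].T@(np.array(P)-E[:3,3]); p=K@[p[0],-p[1],-p[2]]; return p[:2]/p[2]
def tri(uv1,uv2):
    o1,d1=ray("top",*uv1);o2,d2=ray("side",*uv2)
    A=np.stack([d1,-d2],1); s=np.linalg.lstsq(A,o2-o1,rcond=None)[0]
    a=o1+s[0]*d1;b=o2+s[1]*d2; return (a+b)/2,np.linalg.norm(a-b)
E
python3 - <<'E'
import cv2
t=cv2.imread("pics/top0.png");s=cv2.imread("pics/side0.png")
cv2.imwrite("pics/tc.png",cv2.resize(t[130:280,170:420],(800,480),interpolation=cv2.INTER_CUBIC)) #x3.2
cv2.imwrite("pics/sc.png",cv2.resize(s[80:350,240:400],(355,600),interpolation=cv2.INTER_CUBIC)) #x2.22
E
```

```text
(no output)
```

View pics/tc.png

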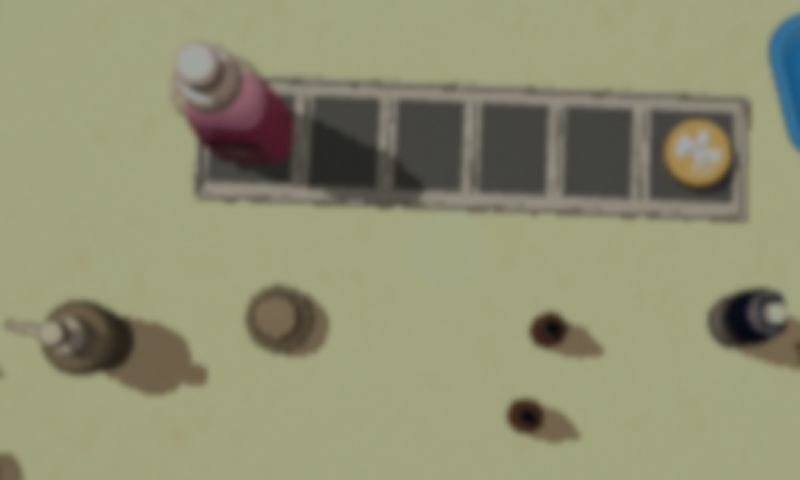

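View pics/sc.png

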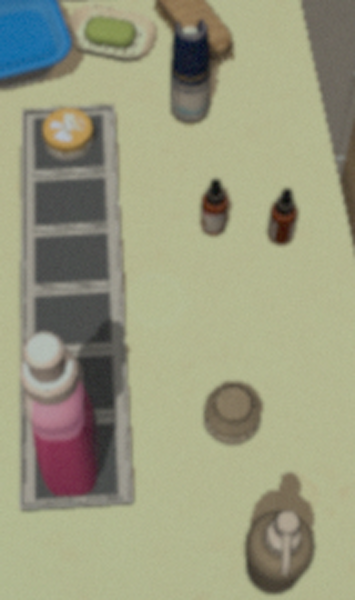

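```bash
python3 - <<'E'
from h import *
for n in("top","side"):
    im=cv2.imread(f"pics/{n}0.png"); hsv=cv2.cvtColor(im,cv2.COLOR_BGR2HSV)
    m=((hsv[...,2]<100)&(hsv[...,1]<70)).astype(np.uint8)
    if n=="top": roi=(225,150,190,55)
    else: roi=(244,120,60,195)
    z=np.zeros_like(m);x,y,w,h=roi;z[y:y+h,x:x+w]=m[y:y+h,x:x+w]
    N,l,st,c=cv2.connectedComponentsWithStats(z,connectivity=4)
    for i in range(1,N):
        if st[i,4]>80:
            cs,_=cv2.findContours((l==i).astype(np.uint8),0,2); r=cv2.minAreaRect(cs[0])
            print(n,c[i].round(1),st[i],np.round(plane(n,*r[0],0.005)[:2],4),np.round(r[1],1),round(r[2],1))
# corners
f=lambda u,v:(170+u/3.2,130+v/3.2)
for p in[(200,197),(745,217),(748,101),(270,79)]: print("corner",plane("top",*f(*p),0.013))
g=lambda u,v:(240+u*160/355,80+v*.45)
for p in[(25,107),(115,107),(22,508),(132,502)]: print("corner s",plane("side",*g(*p),0.013))
# objects top
print("timer",plane("top",*f(278,318),.049),plane("side",*g(235,403),.049))
print("dropper far",tri(f(549,326),g(215,184)),"near",tri(f(524,413),g(288,194)))
print("spray",tri(f(771,312),g(191,28)))
print("disp head",tri(f(53,332),g(287,522)), "tip",tri(f(8,325),g(285,570)))
print("pink cap",tri(f(196,62),g(43,348)),"tin",plane("top",*f(699,152),.034),plane("side",*g(68,130),.034))
E
```

```text
top [282.  177.2] [ 232  160   83   34 1703] [0.6188 0.0766] [81.7 32.5] 2.4
top [329.9 176.4] [318 162  23  29 576] [ 0.6197 -0.1026] [22.2 27.3] 3.2
top [356.3 177.2] [345 164  23  28 566] [ 0.6153 -0.1869] [27. 22.] 90.0
top [383.9 179.7] [373 165  28  28 326] [ 0.6123 -0.2839] [27. 27.] 90.0
side [271.1 147.1] [256 132  31  24 297] [ 0.6115 -0.2815] [22.  30.2] 86.6
side [271.  170.4] [256 161  31  20 587] [ 0.6153 -0.1884] [19. 30.] 90.0
side [271.6 196. ] [256 185  33  23 648] [ 0.6186 -0.1054] [20.3 32.4] 86.1
side [280.7 244.6] [ 256  212   40   91 1571] [0.5982 0.0715] [93.8 36.6] 72.7
corner [0.56830565 0.20233295 0.013     ]
corner [ 0.54943595 -0.33281035  0.013     ]
corner [ 0.66556355 -0.33842282  0.013     ]
corner [0.68654952 0.13582936 0.013     ]
corner s [ 0.6645458  -0.33823514  0.013     ]
corner s [ 0.54509827 -0.32535881  0.013     ]
corner s [0.68808624 0.20670629 0.013     ]
corner s [0.56860741 0.21240217 0.013     ]
timer [0.44773903 0.11929491 0.049     ] [0.44559976 0.12407514 0.049     ]
dropper far (array([ 0.43769898, -0.13373949,  0.09724249]), np.float64(0.0006009432849701931)) near (array([ 0.35687409, -0.10983072,  0.09962745]), np.float64(0.0051681942023036635))
spray (array([ 0.44631728, -0.32303357,  0.1574923 ]), np.float64(0.0020559850672003635))
disp head (array([0.42737445, 0.2950348 , 0.17354564]), np.float64(0.002723082588136074)) tip (array([0.43430863, 0.33635737, 0.16426255]), np.float64(0.00160142895885146))
pink cap (array([0.63286788, 0.15435628, 0.29876701]), np.float64(0.0016906658550155061)) tin [ 0.6103836  -0.28501459  0.034     ] [ 0.60865281 -0.27846753  0.034     ]
```

```bash
cat >> h.py <<'E'
from scipy.spatial.transform import Rotation as R
A=0.042; TC=np.array([.619,-.062]); E_=np.array([np.sin(A),np.cos(A)])
def bay(s): return TC+s*E_
def go(xyz,jaw=None):
    """shift units and twist to bring TCP to xyz, jaw axis to world heading jaw (deg, mod 180)"""
    s=manip.sense(); M=R.from_quat(s["tool_rot"]).as_matrix()
    sh=M.T@(np.array(xyz)-s["tcp_pos"])/.03
    tw=[]
    if jaw is not None:
        cur=np.degrees(np.arctan2(M[1,2],M[0,2])); d=(jaw-cur+90)%180-90
        sg=1 if M[2,1]>0 else -1
        tw=[round(sg*d/10,2), round(sg*(d-180*np.sign(d))/10,2)]
    print("shift",sh.round(2),"twist",tw,"q6",s["q"][5].round(2))
E
python3 - <<'E'
from h import *
s=manip.sense();print(R.from_quat(s["tool_rot"]).as_matrix().round(3))
f=lambda u,v:(170+u/3.2,130+v/3.2)
g=lambda u,v:(240+u*160/355,80+v*.45)
print("timer",tri(f(278,318),g(235,403)))
for n in("top","side"):
    im=cv2.imread(f"pics/{n}0.png").astype(int)
    hsv=cv2.cvtColor(im.astype(np.uint8),cv2.COLOR_BGR2HSV)
    for nm,(x,y) in (("timer",(258,229) if n=="top" else (345,265)),("disp",(196,236) if n=="top" else (367,325))):
        sub=hsv[y-18:y+19,x-20:x+21]
        np.set_printoptions(linewidth=220)
        print(n,nm,"V row",sub[18,:,2]);print("S row",sub[18,:,1]); print("V col",sub[:,20,2])
for p in((420,240),(425,251),(467,225),(462,235)): print("brush",plane("top",*p,.043))
print("spray base side", plane("side",*g(190,112),0.0), "jaw-perp", "bays",[bay(k) for k in(126,42,-42,-126)])
E
```

```text
[[-0.947 -0.     0.32 ]
 [-0.32   0.002 -0.947]
 [-0.    -1.    -0.002]]
timer (array([0.44650063, 0.12071443, 0.0418133 ]), np.float64(0.0034200644326679948))
top timer V row [163 163 163 163 163 163 162 153 133 109  95  97 112 119 119 119 119 118 118 119 118 118 115 105  81  66  71  76  77  77  92 105 111 117 133 152 162 164 164 164 164]
S row [59 59 59 59 59 59 60 58 61 73 83 84 82 84 81 84 84 84 82 84 82 82 82 83 82 85 83 84 86 83 86 85 83 78 67 60 60 59 58 59 59]
V col [163 164 164 164 164 163 159 145 121 102  92  90  99 112 117 118 119 118 118 118 117 116 109  96  80  75  80  84  94 118 145 159 163 164 163 163 163]
top disp V row [162 162 161 160 156 149 140 140 147 150 147 136 117  93  82  83  89  93  92  84  72  66  65  68  71  72  70  65  60  52  46  42  41  41  47  69  96 107 109 109 109]
S row [60 60 59 57 57 56 55 49 49 48 47 47 50 52 56 55 54 52 53 55 57 66 75 86 86 85 87 86 85 83 89 91 87 93 92 89 85 83 84 84 84]
V col [163 163 163 162 155 133 104  93  98 103  99  89  77  71  73  73  75  74  72  68  64  63  64  71  82  88  83  75  89 123 151 162 163 163 163 163 164]
sid
[... 628 characters left out ...]
176 180 179 183 182]
S row [53 57 54 54 64 67 64 70 71 75 72 69 60 55 42 40 38 37 35 36 41 40 41 44 45 44 45 53 67 69 70 73 73 62 52 49 54 54 51 53 53]
V col [120 118 113 130 158 170 172 174 173 170 164 150 131 125 141 147 154 156 156 154 144 137 133 139 137 141 143 143 142 134 130 120 101  90  78  77  69]
brush [ 0.4162338  -0.37598385  0.043     ]
brush [ 0.38298286 -0.39027995  0.043     ]
brush [ 0.46205483 -0.52128739  0.043     ]
brush [ 0.43152083 -0.50476772  0.043     ]
spray base side [ 0.44538021 -0.31631968  0.        ] jaw-perp bays [array([  5.90944429, 125.82688434]), array([ 2.38248143, 41.90096145]), array([ -1.14448143, -42.02496145]), array([  -4.67144429, -125.95088434])]
```

```bash
sed -i 's/TC+s\*E_/TC+s\/1000*E_/' h.py; python3 - <<'E'
from h import *
print("timer",tri((255.5,228.7),(344.8,261)))
print([bay(k).round(4) for k in(126,42,-42,-126)])
go([.446,-.321,.231],-2.4)
E
```

```text
timer (array([0.44902434, 0.12342547, 0.05085665]), np.float64(0.0013457023591746486))
[array([0.6243, 0.0639]), array([ 0.6208, -0.02  ]), array([ 0.6172, -0.104 ]), array([ 0.6137, -0.1879])]
shift [-10.65  -0.    -5.92] twist [np.float64(-6.89), np.float64(11.11)] q6 -0.18
```

Emit:
apply_moves:
  motion:
    - [85,-2,0,-1.2,-1]
    - [85,-4,0,-2.4,-2]
    - [85,-6,0,-3.5,-3]
    - [85,-8,0,-4.6,-4]
    - [85,-9.5,0,-5.3,-5]
    - [85,-10.65,0,-5.92,-6]
    - [85,-10.65,0,-5.92,-6.9]
    - [85,-10.65,0,-5.92,-6.9]
    - [85,-10.65,0,-5.92,-6.9]
    - [85,-10.65,0,-5.92,-6.9]

```text
t: 1.35
tcp_pos: [0.4454, -0.3222, 0.2312]
tool_rot: [-0.489, 0.511, -0.511, 0.489]
force: [-0.6, -0.3, 0.1]
finger_gap: 0.994
```

```bash
cat > snap.py <<'E'
import sys
from h import *
k=sys.argv[1]
a=manip.snapshot("top")[:,:,::-1][120:290,160:480];b=manip.snapshot("side")[:,:,::-1][60:350,220:420]
cv2.imwrite(f"pics/t{k}.png",cv2.resize(a,None,fx=2.5,fy=2.5,interpolation=cv2.INTER_CUBIC))
cv2.imwrite(f"pics/s{k}.png",cv2.resize(b,None,fx=2,fy=2,interpolation=cv2.INTER_CUBIC))
E
python3 snap.py 1; python3 -c "
from h import *
go([.446,-.321,.106],-2.4)"
```

```text
shift [-0.04  4.18  0.02] twist [np.float64(-0.01), np.float64(17.99)] q6 -0.79
```

View pics/s1.png

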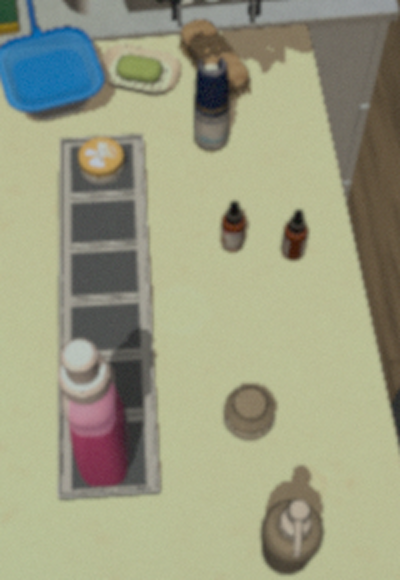

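Emit:
apply_moves:
  motion:
    - [85,0,2,0,0]
    - [85,0,3.5,0,0]
    - [85,0,4.2,0,0]
    - [85,0,4.2,0,0]
    - [20,0,4.2,0,0]
    - [20,0,4.2,0,0]
    - [20,0,4.2,0,0]
    - [20,0,4.2,0,0]
    - [20,0,4.2,0,0]
    - [20,0,4.2,0,0]
    - [20,0,4.2,0,0]
    - [20,0,4.2,0,0]
  squeeze: 35

```text
t: 2.95
tcp_pos: [0.4468, -0.3224, 0.107]
tool_rot: [0.49, -0.509, 0.511, -0.49]
force: [0.0, 0.4, 6.4]
finger_gap: 0.521
```

```bash
python3 snap.py 2; python3 -c "
from h import *
print(manip.sense()['tcp_pos'])"
```

```text
[ 0.44679983 -0.32245701  0.10700138]
```

View pics/s2.png

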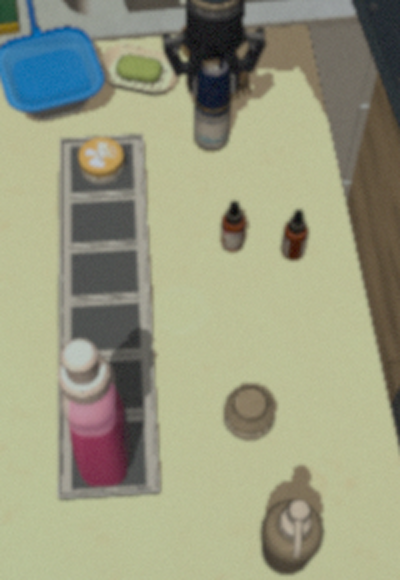

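View pics/t2.png

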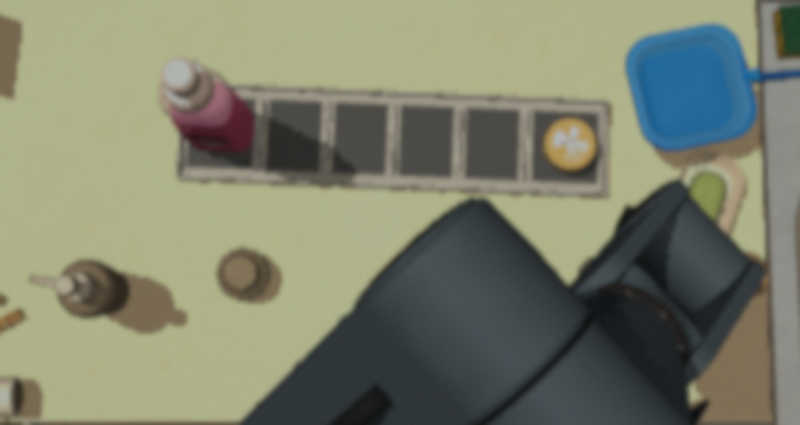

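```bash
python3 -c "
from h import *
go([.6208,-.020,.187],-2.4)"
```

```text
shift [-10.3   -2.68   5.39] twist [np.float64(0.01), np.float64(-17.99)] q6 -0.79
```

Emit:
apply_moves:
  motion:
    - [20,0,-1,0,0]
    - [20,0,-2.68,0,0]
    - [20,-1,-2.68,0.5,0]
    - [20,-2.5,-2.68,1.3,0]
    - [20,-4.2,-2.68,2.2,0]
    - [20,-6,-2.68,3.1,0]
    - [20,-7.8,-2.68,4,0]
    - [20,-9.3,-2.68,4.8,0]
    - [20,-10.3,-2.68,5.39,0]
    - [20,-10.3,-2.68,5.39,0]
    - [20,-10.3,-2.68,5.39,0]
    - [20,-10.3,-2.68,5.39,0]

```text
t: 4.55
tcp_pos: [0.6193, -0.0204, 0.1856]
tool_rot: [-0.49, 0.511, -0.51, 0.489]
force: [0.1, 0.5, -2.2]
finger_gap: 0.522
```

```bash
python3 snap.py 3; python3 -c "
from h import *
go([.6208,-.020,.113],-2.4); print(manip.sense()['finger_gap'])"
```

```text
shift [-0.02  2.42  0.04] twist [np.float64(-0.0), np.float64(18.0)] q6 -0.17
0.5217081497995568
```

View pics/s3.png

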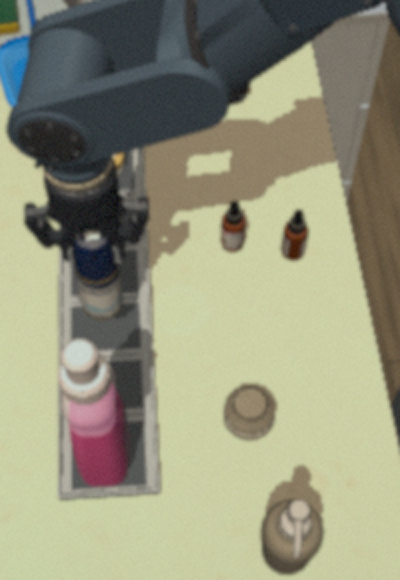

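View pics/t3.png

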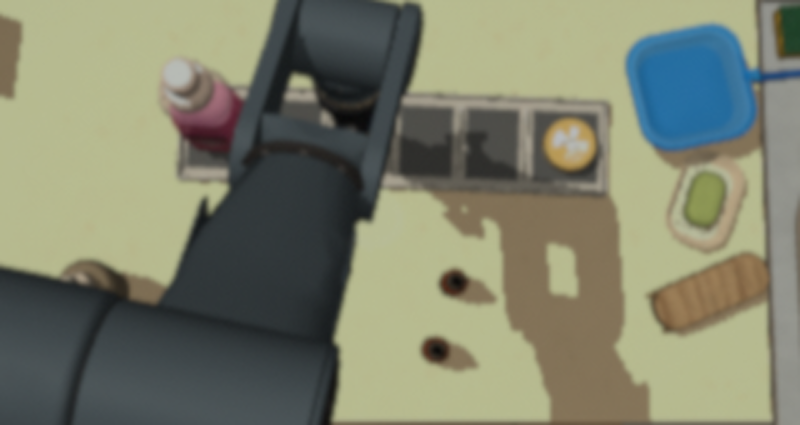

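Emit:
apply_moves:
  motion:
    - [20,0,1.2,0.04,0]
    - [20,0,2,0.04,0]
    - [20,0,2.25,0.04,0]
    - [20,0,2.36,0.04,0]
    - [20,0,2.36,0.04,0]
    - [20,0,2.36,0.04,0]

```text
t: 5.4
tcp_pos: [0.6219, -0.0196, 0.116]
tool_rot: [0.489, -0.509, 0.511, -0.49]
force: [-0.0, -1.5, -1.9]
finger_gap: 0.521
```

```bash
python3 snap.py 4; python3 -c "
from h import *
for s in(2,82):
  p=bay(s); u=proj('side',[*p,.011]); print((u-[220,60])*2)
print('can base exp',(proj('side',[.6208,-.02,.005])-[220,60])*2)
go([.6208,-.020,.112],-2.4); print(manip.sense()['force'])"
```

```text
[104.25973065 298.80320106]
[105.25475258 352.75771694]
can base exp [105.10479551 327.42499142]
shift [ 0.02  0.13 -0.03] twist [np.float64(0.01), np.float64(-17.99)] q6 -0.17
[-0.02592948 -0.62652281 -1.11533102]
```

View pics/s4.png

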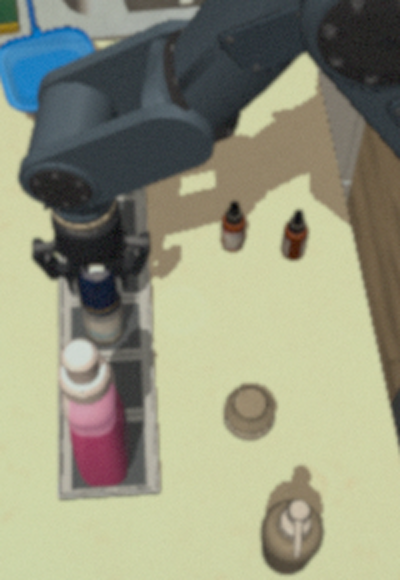

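Emit:
apply_moves:
  motion:
    - [20,0,0.08,0,0]
    - [20,0,0.14,0,0]
    - [20,0,0.14,0,0]

```text
t: 5.88
tcp_pos: [0.6217, -0.0194, 0.1121]
tool_rot: [0.489, -0.51, 0.51, -0.49]
force: [-0.7, 0.3, 4.3]
finger_gap: 0.521
```

Emit:
apply_moves:
  motion:
    - [55,0,0,0,0]
    - [70,0,0,0,0]
    - [85,0,0,0,0]
    - [85,0,0,0,0]
    - [85,0,0,0,0]
    - [85,0,0,0,0]
    - [85,0,-1,0,0]
    - [85,0,-3,0,0]
    - [85,0,-4,0,0]
    - [85,0,-4,0,0]
    - [85,0,-4,0,0]

```text
t: 7.25
tcp_pos: [0.6204, -0.0193, 0.2297]
tool_rot: [-0.49, 0.511, -0.509, 0.489]
force: [0.0, 0.9, -0.5]
finger_gap: 0.996
```

```bash
python3 snap.py 5; python3 -c "
from h import *
d=[.4377,-.1337]
go([*d,.231],-2.4)"
```

```text
shift [ 4.06 -0.05 -5.92] twist [np.float64(0.01), np.float64(-17.99)] q6 -0.17
```

View pics/s5.png

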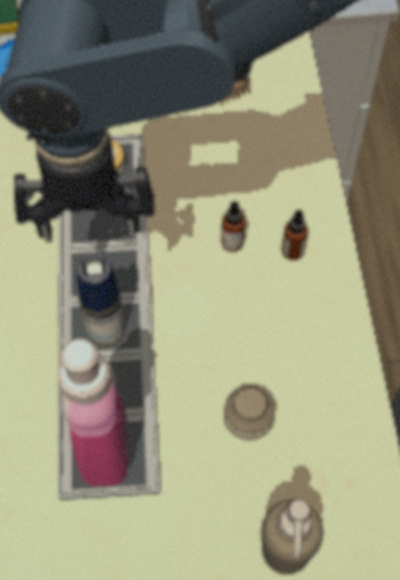

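Emit:
apply_moves:
  motion:
    - [55,1.2,0,-1.6,0]
    - [55,2.4,0,-3.4,0]
    - [55,3.4,0,-5,0]
    - [55,4.06,0,-5.92,0]
    - [55,4.06,0,-5.92,0]
    - [55,4.06,0,-5.92,0]
    - [55,4.06,0,-5.92,0]

```text
t: 8.22
tcp_pos: [0.4398, -0.1335, 0.2304]
tool_rot: [-0.49, 0.51, -0.51, 0.49]
force: [-0.2, 0.2, -0.7]
finger_gap: 0.644
```

```bash
python3 snap.py 6; python3 -c "
from h import *
d=[.4377,-.1337]
go([*d,.036],-2.4)"
```

```text
shift [ 0.01  6.48 -0.06] twist [np.float64(0.01), np.float64(-17.99)] q6 -0.5
```

View pics/s6.png

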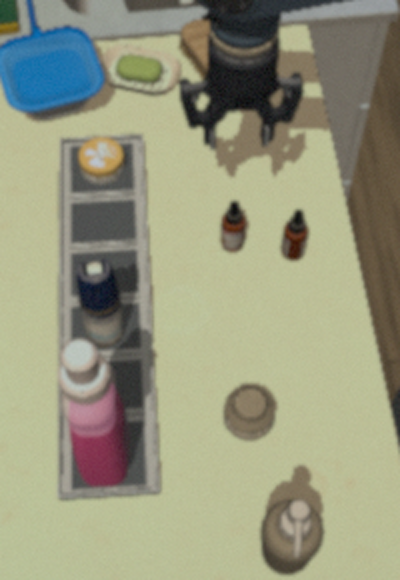

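Emit:
apply_moves:
  motion:
    - [55,0,2,-0.05,0]
    - [55,0,3.8,-0.05,0]
    - [55,0,5,-0.05,0]
    - [55,0,5.8,-0.05,0]
    - [55,0,6.3,-0.05,0]
    - [55,0,6.48,-0.05,0]
    - [55,0,6.48,-0.05,0]
    - [55,0,6.48,-0.05,0]

```text
t: 9.32
tcp_pos: [0.4379, -0.134, 0.0369]
tool_rot: [0.49, -0.51, 0.51, -0.49]
force: [0.4, 0.9, -0.2]
finger_gap: 0.645
```

```bash
python3 snap.py 7
```

```text
(no output)
```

View pics/s7.png

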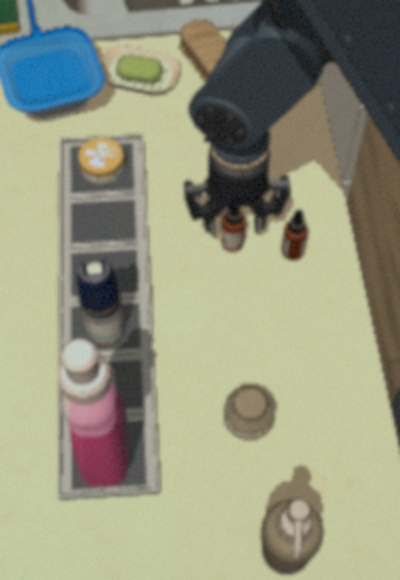

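Emit:
apply_moves:
  motion:
    - [40,0,0,0,0]
    - [10,0,0,0,0]
    - [10,0,0,0,0]
    - [10,0,0,0,0]
    - [10,0,0,0,0]
    - [10,0,0,0,0]
    - [10,0,0,0,0]
  squeeze: 25

```text
t: 10.3
tcp_pos: [0.4377, -0.1341, 0.0367]
tool_rot: [0.49, -0.51, 0.51, -0.49]
force: [0.1, 0.2, 5.4]
finger_gap: 0.367
```

Emit:
apply_moves:
  motion:
    - [10,0,-0.5,0,0]
    - [10,0,-1.5,0,0]
    - [10,0,-2.5,0,0]
    - [10,0,-3,0,0]
    - [10,0,-3,0,0]

```text
t: 10.92
tcp_pos: [0.4378, -0.1341, 0.1271]
tool_rot: [0.489, -0.509, 0.511, -0.49]
force: [0.4, -0.0, -1.2]
finger_gap: 0.369
```

```bash
python3 snap.py 8; python3 -c "
from h import *
go([*bay(-42),.127],-2.4)"
```

```text
shift [-1.23 -0.04  5.97] twist [np.float64(0.01), np.float64(-17.99)] q6 -0.5
```

View pics/s8.png

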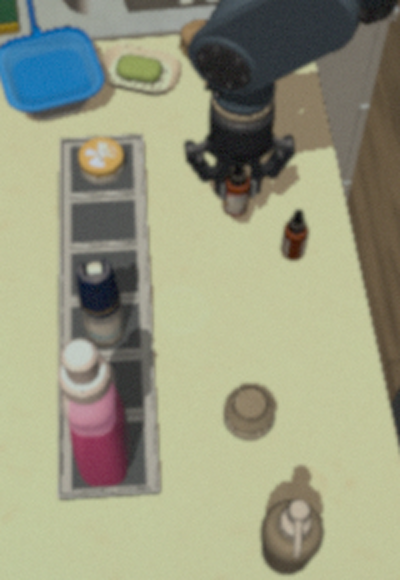

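Emit:
apply_moves:
  motion:
    - [10,-0.6,0,1,0]
    - [10,-1.23,0,2.6,0]
    - [10,-1.23,0,4.2,0]
    - [10,-1.23,0,5.4,0]
    - [10,-1.23,0,5.97,0]
    - [10,-1.23,0,5.97,0]
    - [10,-1.23,0,5.97,0]

```text
t: 11.9
tcp_pos: [0.6159, -0.1039, 0.1249]
tool_rot: [-0.49, 0.511, -0.509, 0.489]
force: [-0.2, 0.6, -0.7]
finger_gap: 0.367
```

Emit:
apply_moves:
  motion:
    - [10,0,1,0,0]
    - [10,0,1.9,0,0]
    - [10,0,2.4,0,0]
    - [10,0,2.6,0,0]
    - [10,0,2.6,0,0]
    - [10,0,2.6,0,0]

```text
t: 12.65
tcp_pos: [0.6185, -0.1045, 0.0493]
tool_rot: [0.489, -0.509, 0.511, -0.49]
force: [0.3, 0.2, -1.3]
finger_gap: 0.369
```

```bash
python3 snap.py 9; python3 -c "
from h import *
go([*bay(-42),.0415],-2.4)"
```

```text
shift [-0.02  0.26 -0.04] twist [np.float64(0.01), np.float64(-17.99)] q6 -0.3
```

View pics/s9.png

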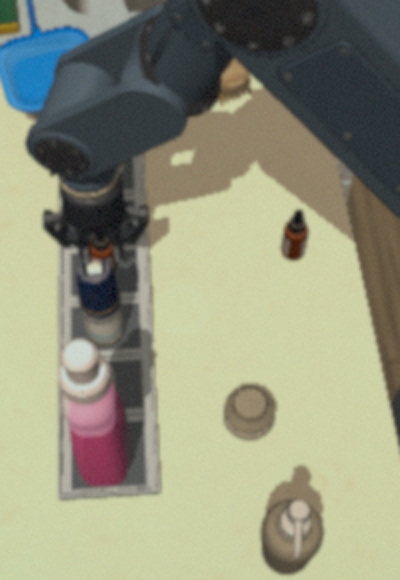

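Emit:
apply_moves:
  motion:
    - [10,0,0.15,0,0]
    - [10,0,0.26,0,0]
    - [10,0,0.26,0,0]

```text
t: 13.12
tcp_pos: [0.6186, -0.1044, 0.0415]
tool_rot: [0.489, -0.51, 0.511, -0.49]
force: [-0.2, 0.7, 5.4]
finger_gap: 0.364
```

Emit:
apply_moves:
  motion:
    - [40,0,0,0,0]
    - [50,0,0,0,0]
    - [60,0,0,0,0]
    - [60,0,0,0,0]
    - [60,0,0,0,0]
    - [60,0,-0.7,0,0]
    - [70,0,-2,0,0]
    - [85,0,-4,0,0]
    - [85,0,-6,0,0]
    - [85,0,-6.3,0,0]
    - [85,0,-6.3,0,0]

```text
t: 14.5
tcp_pos: [0.6178, -0.1042, 0.2301]
tool_rot: [0.49, -0.51, 0.51, -0.49]
force: [0.7, -0.2, 0.2]
finger_gap: 0.998
```

```bash
python3 snap.py 10; python3 -c "
from h import *
go([.449,.1234,.231],-2.4)"
```

```text
shift [-7.34 -0.08 -5.89] twist [np.float64(0.01), np.float64(-17.99)] q6 -0.3
```

View pics/s10.png

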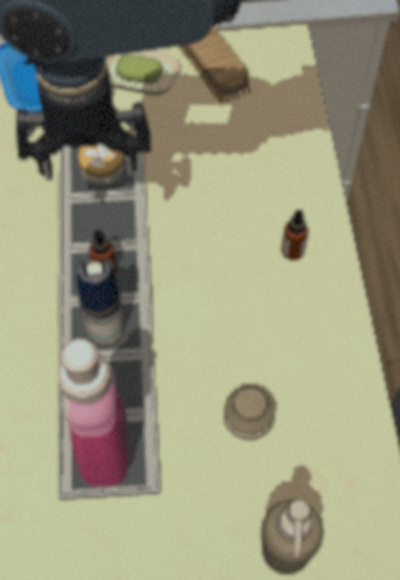

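Emit:
apply_moves:
  motion:
    - [85,-1,0,-1.5,0]
    - [85,-2.2,0,-3,0]
    - [85,-3.6,0,-4.4,0]
    - [85,-5,0,-5.4,0]
    - [85,-6.4,0,-5.89,0]
    - [85,-7.34,0,-5.89,0]
    - [85,-7.34,0,-5.89,0]
    - [85,-7.34,0,-5.89,0]
    - [85,-7.34,0,-5.89,0]

```text
t: 15.72
tcp_pos: [0.4501, 0.122, 0.2289]
tool_rot: [-0.49, 0.511, -0.51, 0.489]
force: [0.5, -0.7, -0.2]
finger_gap: 0.996
```

```bash
python3 snap.py 11; python3 -c "
from h import *
go([.449,.1234,.012],-2.4)"
```

```text
shift [-0.05  7.24 -0.04] twist [np.float64(-0.0), np.float64(18.0)] q6 0.07
```

View pics/s11.png

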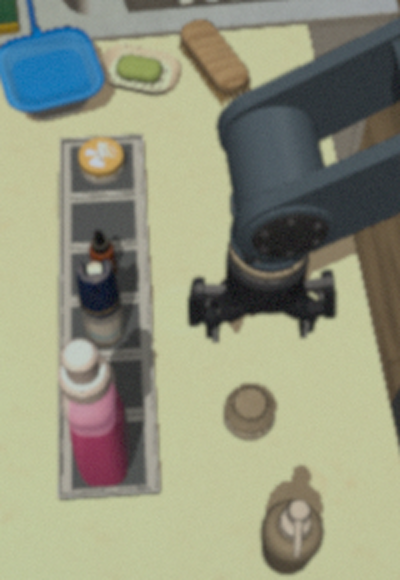

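Emit:
apply_moves:
  motion:
    - [85,0,2,-0.04,0]
    - [85,0,4,-0.04,0]
    - [85,0,5.4,-0.04,0]
    - [85,0,6.4,-0.04,0]
    - [85,0,7,-0.04,0]
    - [85,0,7.28,-0.04,0]
    - [85,0,7.28,-0.04,0]
    - [85,0,7.28,-0.04,0]

```text
t: 16.82
tcp_pos: [0.4496, 0.1229, 0.0118]
tool_rot: [0.489, -0.51, 0.511, -0.49]
force: [-0.2, 0.7, 0.1]
finger_gap: 0.995
```

```bash
python3 snap.py 12; python3 -c "
from h import *
go([.449,.1234,.010],-2.4)"
```

```text
shift [-0.01  0.06 -0.02] twist [np.float64(0.01), np.float64(-17.99)] q6 0.07
```

View pics/s12.png

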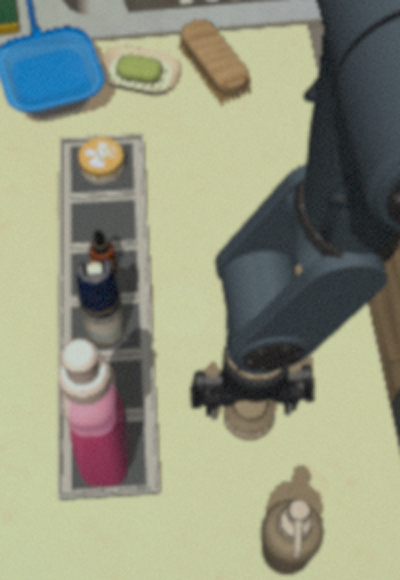

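Straddled, timer centred between the fingers; no contact force. Closing.

Emit:
apply_moves:
  motion:
    - [70,0,0.05,0,0]
    - [55,0,0.05,0,0]
    - [40,0,0.05,0,0]
    - [40,0,0.05,0,0]
    - [40,0,0.05,0,0]
    - [40,0,0.05,0,0]
  squeeze: 30

```text
t: 17.68
tcp_pos: [0.4494, 0.123, 0.0103]
tool_rot: [0.489, -0.51, 0.51, -0.49]
force: [-0.3, 0.1, 5.8]
finger_gap: 0.746
```

Emit:
apply_moves:
  motion:
    - [40,0,-0.5,0,0]
    - [40,0,-1.5,0,0]
    - [40,0,-2.5,0,0]
    - [40,0,-3,0,0]
    - [40,0,-3,0,0]

```text
t: 18.3
tcp_pos: [0.4497, 0.1231, 0.1012]
tool_rot: [0.489, -0.509, 0.511, -0.491]
force: [0.1, -0.7, -1.8]
finger_gap: 0.734
```

```bash
python3 snap.py 13; python3 -c "
from h import *
go([.449,.1234,.250],-2.4);go([.45,-.188,.250],-2.4);go([*bay(-126),.1],-2.4)"
```

```text
shift [-0.01 -5.01  0.01] twist [np.float64(0.01), np.float64(-17.99)] q6 0.07
shift [10.36 -5.01  0.47] twist [np.float64(0.01), np.float64(-17.99)] q6 0.07
shift [ 1.013e+01 -1.000e-02  5.920e+00] twist [np.float64(0.01), np.float64(-17.99)] q6 0.07
```

View pics/s13.png

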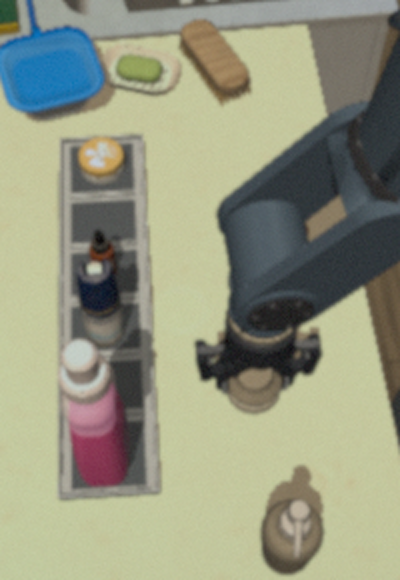

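Emit:
apply_moves:
  motion:
    - [40,1,-1.3,0,0]
    - [40,2.8,-1.3,0.1,0]
    - [40,4.6,-1.3,0.2,0]
    - [40,6.4,-1.3,0.3,0]
    - [40,8.2,-1.3,0.4,0]
    - [40,9.6,-1.3,0.6,0]
    - [40,10.3,-1.3,1.6,0]
    - [40,10.2,-1.3,3.2,0]
    - [40,10.13,-1.3,4.8,0]
    - [40,10.13,-1.3,5.92,0]
    - [40,10.13,-1.3,5.92,0]
    - [40,10.13,-1.3,5.92,0]

```text
t: 19.9
tcp_pos: [0.6123, -0.1871, 0.1369]
tool_rot: [-0.49, 0.512, -0.509, 0.489]
force: [-1.1, 0.9, -1.2]
finger_gap: 0.738
```

```bash
python3 snap.py 14; python3 -c "
from h import *
go([*bay(-126),.0155],-2.4)
for s in(-82,-126,-168): print((proj('side',[*bay(s),.011])-[220,60])*2)"
```

```text
shift [0.02 4.07 0.06] twist [np.float64(0.0), np.float64(-18.0)] q6 -0.43
[103.27721731 245.52695586]
[102.78612741 218.8978763 ]
[102.33156452 194.24945397]
```

View pics/s14.png

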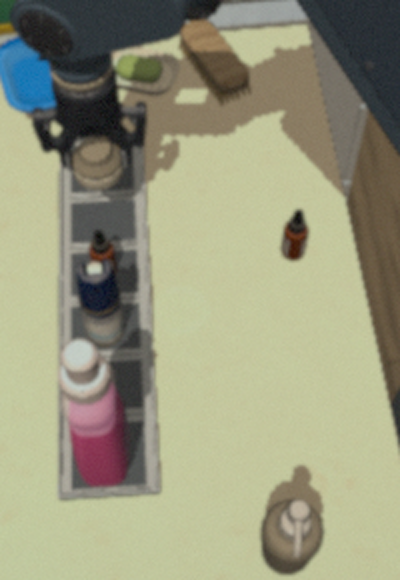

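View pics/t14.png

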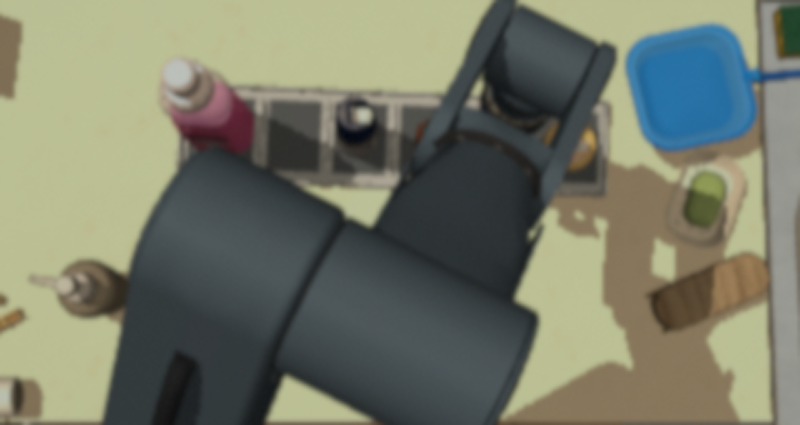

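```bash
python3 -c "
from h import *
print((proj('side',[.6123,-.1871,.1755])-[220,60])*2, plane('side',220+97/2,60+152/2,.1755))"
```

```text
[ 92.683388   148.04890519] [ 0.60722613 -0.18035336  0.1755    ]
```

Emit:
apply_moves:
  motion:
    - [40,0.02,1.5,0.04,0]
    - [40,0.02,2.8,0.04,0]
    - [40,0.02,3.5,0.04,0]
    - [40,0.02,3.8,0.04,0]
    - [40,0.02,3.8,0.04,0]
    - [40,0.02,3.8,0.04,0]

```text
t: 20.75
tcp_pos: [0.6163, -0.1891, 0.0261]
tool_rot: [0.489, -0.509, 0.511, -0.49]
force: [0.0, 0.4, -1.0]
finger_gap: 0.738
```

```bash
python3 -c "
from h import *
go([*bay(-126),.0155],-2.4)"; python3 snap.py 15
```

```text
shift [-0.04  0.35 -0.09] twist [np.float64(0.01), np.float64(-17.99)] q6 -0.43
```

View pics/s15.png

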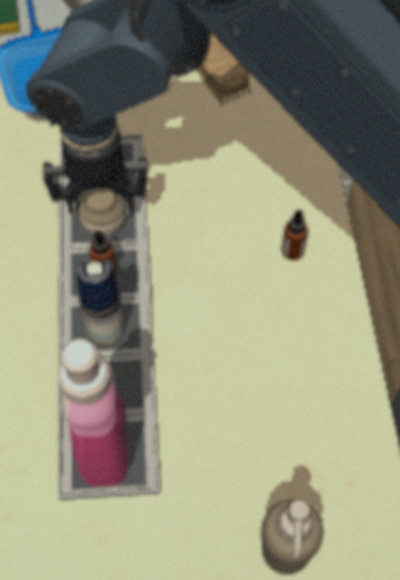

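```bash
python3 - <<'E'
from h import *
im=cv2.imread("pics/s15.png")[150:270,20:190]
cv2.imwrite("pics/z15.png",cv2.resize(im,None,fx=4,fy=4,interpolation=cv2.INTER_CUBIC))
for P in([.6163,-.1891,.0646],[.6163,-.1891,.0156]): print((proj('side',P)-[220,60])*2)
E
```

```text
[ 97.43873772 196.82772928]
[100.61313603 216.55504822]
```

View pics/z15.png

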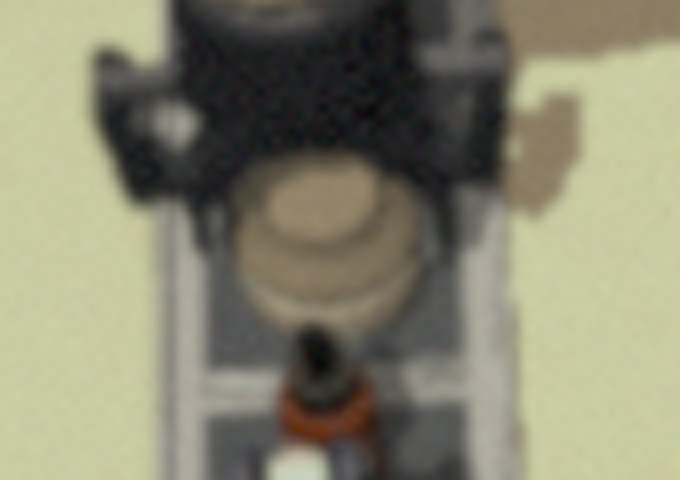

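```bash
python3 - <<'E'
from h import *
q=lambda u,v,z: plane('side',220+(20+u/4)/2,60+(150+v/4)/2,z)
print(q(326,337,.0156)[:2], q(322,205,.0646)[:2], q(235,235,.035)[:2],q(420,235,.035)[:2])
E
```

```text
[ 0.61672575 -0.15968254] [ 0.61256223 -0.18142666] [ 0.64478284 -0.19238509] [ 0.58091704 -0.18556365]
```

Emit:
apply_moves:
  motion:
    - [40,-0.04,0.2,-0.06,0]
    - [40,-0.04,0.35,-0.06,0]
    - [40,-0.04,0.35,-0.06,0]

```text
t: 21.22
tcp_pos: [0.6133, -0.187, 0.0154]
tool_rot: [-0.49, 0.51, -0.51, 0.49]
force: [-3.0, 1.1, 7.6]
finger_gap: 0.741
```

Emit:
apply_moves:
  motion:
    - [66,0,0,0,0]
    - [70,0,0,0,0]
    - [74,0,0,0,0]
    - [74,0,0,0,0]
    - [74,0,0,0,0]
    - [74,0,-0.7,0,0]
    - [74,0,-2,0,0]
    - [85,0,-4,0,0]
    - [85,0,-6,0,0]
    - [85,0,-7,0,0]
    - [85,0,-7,0,0]

```text
t: 22.6
tcp_pos: [0.6154, -0.1881, 0.2292]
tool_rot: [0.489, -0.507, 0.513, -0.491]
force: [-0.1, 0.5, -0.9]
finger_gap: 0.997
```

```bash
python3 snap.py 16; python3 -c "
from h import *
go([.4274,.295,.27],-9.5)"
```

```text
shift [-15.8   -1.52  -6.84] twist [np.float64(0.72), np.float64(-17.28)] q6 -0.43
```

View pics/s16.png

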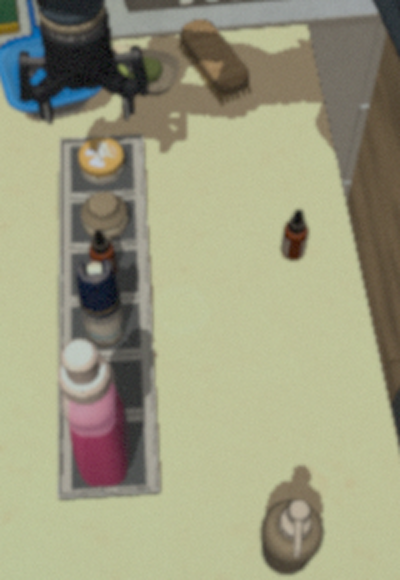

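Emit:
apply_moves:
  motion:
    - [85,-0.8,-0.7,-1.7,0]
    - [85,-1.6,-1.52,-3.4,0]
    - [85,-2.4,-1.52,-5.1,0]
    - [85,-3.8,-1.52,-6.3,0]
    - [85,-5.6,-1.52,-6.7,0]
    - [85,-7.5,-1.52,-6.84,0]
    - [85,-9.4,-1.52,-6.84,0]
    - [85,-11.3,-1.52,-6.84,0.3]
    - [85,-13.2,-1.52,-6.84,0.7]
    - [85,-14.8,-1.52,-6.84,0.72]
    - [85,-15.8,-1.52,-6.84,0.72]
    - [85,-15.8,-1.52,-6.84,0.72]

```text
t: 24.2
tcp_pos: [0.4266, 0.296, 0.2679]
tool_rot: [-0.459, 0.539, -0.539, 0.456]
force: [-0.2, -1.1, -0.1]
finger_gap: 0.997
```

```bash
python3 -c "
from h import *
go([.4274,.295,.27],-9.5)
a=manip.snapshot('side')[:,:,::-1][200:380,280:440]
cv2.imwrite('pics/d17.png',cv2.resize(a,None,fx=3.3,fy=3.3,interpolation=cv2.INTER_CUBIC))
"
```

```text
shift [ 0.03 -0.07  0.03] twist [np.float64(0.02), np.float64(-17.98)] q6 0.55
```

View pics/d17.png

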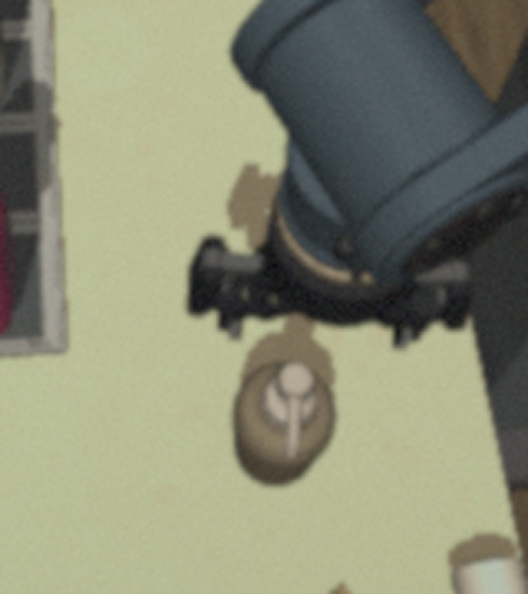

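```bash
python3 -c "
from h import *
q=lambda u,v,z: plane('side',280+u/3.3,200+v/3.3,z).round(4)
print('head',q(295,377,.18),'tip',q(290,455,.172))
l=q(236,420,.09);r=q(334,410,.09);print('body',l,r,(l+r)/2)
print('front bottom',q(277,484,.0))
print((proj('side',[.4266,.296,.268])-[280,200])*3.3)
f=lambda u,v:(170+u/3.2,130+v/3.2)
print('top head',plane('top',*f(51,332),.18),'body top disc',plane('top',*f(82,337),.1))
"
```

```text
head [0.4266 0.2959 0.18  ] tip [0.4361 0.341  0.172 ]
body [0.4581 0.2958 0.09  ] [0.392  0.2959 0.09  ] [0.42505 0.29585 0.09   ]
front bottom [0.4269 0.3212 0.    ]
[309.19643336 333.47298701]
top head [0.42837143 0.29441381 0.18      ] body top disc [0.4275199  0.28967813 0.1       ]
```

```bash
python3 -c "
from h import *
im=cv2.imread('pics/s8.png')
M=R.from_euler('z',-2.4,degrees=True).apply([1,0,0])
for P,c in (([.4378,-.1341,.1271],(0,0,255)),):
  for o in(-.022,.022):
    for dz,c in((0,(0,0,255)),(.013,(0,255,0)),(-.013,(255,0,0))):
      u=(proj('side',np.array(P)+o*M+[0,0,dz])-[220,60])*2; cv2.circle(im,tuple(int(round(a)) for a in u),1,c,-1)
cv2.imwrite('pics/z8.png',cv2.resize(im[120:240,160:320],None,fx=4.5,fy=4.5,interpolation=cv2.INTER_NEAREST))
"
```

```text
(no output)
```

View pics/z8.png

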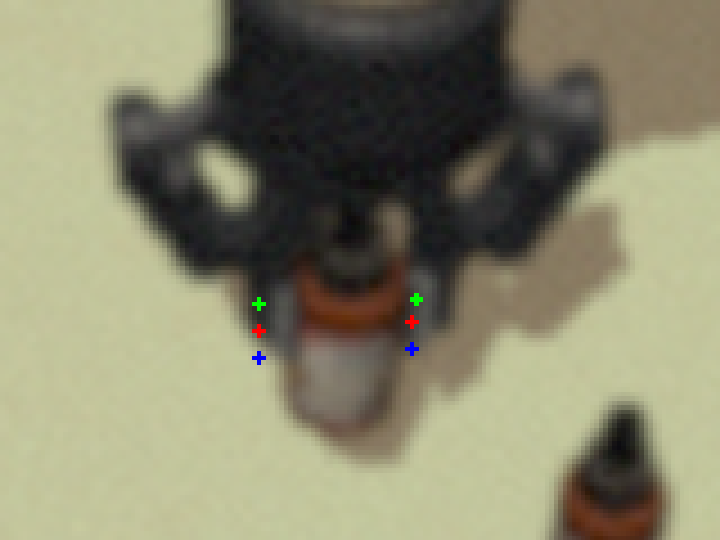

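```bash
python3 -c "
from h import *
go([.427,.295,.120],-10.5)"
```

```text
shift [-0.02  4.93  0.03] twist [np.float64(0.11), np.float64(-17.89)] q6 0.55
```

Emit:
apply_moves:
  motion:
    - [85,0,1.5,0.03,0.1]
    - [85,0,3,0.03,0.1]
    - [85,0,4,0.03,0.1]
    - [85,0,4.7,0.03,0.1]
    - [85,0,4.9,0.03,0.1]
    - [85,0,4.9,0.03,0.1]
    - [85,0,4.9,0.03,0.1]

```text
t: 25.12
tcp_pos: [0.4293, 0.2944, 0.1236]
tool_rot: [0.451, -0.544, 0.544, -0.452]
force: [0.1, 0.3, -1.4]
finger_gap: 0.998
```

```bash
python3 -c "
from h import *
go([.427,.295,.120],-10.5)
a=manip.snapshot('side')[:,:,::-1][200:380,280:440]
cv2.imwrite('pics/d18.png',cv2.resize(a,None,fx=3.3,fy=3.3,interpolation=cv2.INTER_CUBIC))
"
```

```text
shift [-0.    0.12 -0.08] twist [np.float64(-0.01), np.float64(17.99)] q6 0.57
```

View pics/d18.png

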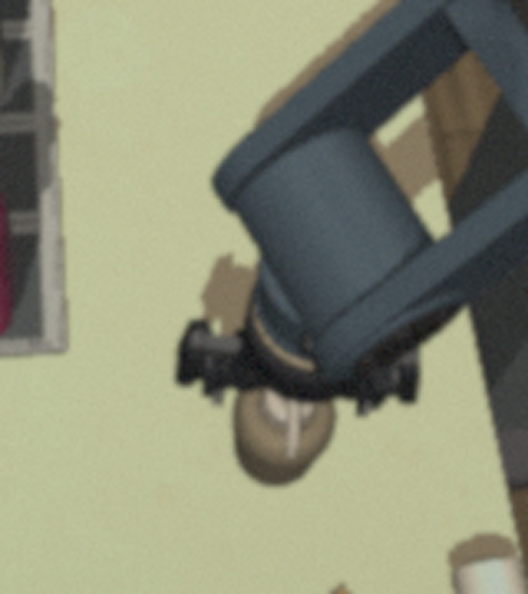

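Emit:
apply_moves:
  motion:
    - [60,0,0.1,-0.06,0]
    - [40,0,0.1,-0.06,0]
    - [10,0,0.1,-0.06,0]
    - [10,0,0.1,-0.06,0]
    - [10,0,0.1,-0.06,0]
    - [10,0,0.1,-0.06,0]
    - [10,0,0.1,-0.06,0]
    - [10,0,0.1,-0.06,0]
    - [10,0,0.1,-0.06,0]
  squeeze: 80

```text
t: 26.3
tcp_pos: [0.4276, 0.2951, 0.1203]
tool_rot: [0.451, -0.544, 0.544, -0.453]
force: [0.2, -1.0, 5.5]
finger_gap: 0.371
```

Emit:
apply_moves:
  motion:
    - [10,0,-0.3,0,0]
    - [10,0,-1,0,0]
    - [10,0,-1.8,0,0]
    - [10,0,-2.4,0,0]
    - [10,0,-2.4,0,0]
    - [10,0,-2.4,0,0]

```text
t: 27.05
tcp_pos: [0.4258, 0.2944, 0.1907]
tool_rot: [-0.453, 0.544, -0.543, 0.451]
force: [0.4, -0.1, -4.7]
finger_gap: 0.368
```

```bash
python3 -c "
from h import *
print(bay(124))
go([.45,.0619,.195],-2.4)
go([.6242,.0619,.195],-2.4)
a=manip.snapshot('side')[:,:,::-1][200:380,280:440]
cv2.imwrite('pics/d19.png',cv2.resize(a,None,fx=3.3,fy=3.3,interpolation=cv2.INTER_CUBIC))
"
```

```text
[0.62420647 0.06189065]
shift [ 7.47 -0.14  2.21] twist [np.float64(-0.81), np.float64(17.19)] q6 0.57
shift [ 6.41 -0.15  7.92] twist [np.float64(-0.81), np.float64(17.19)] q6 0.57
```

View pics/d19.png

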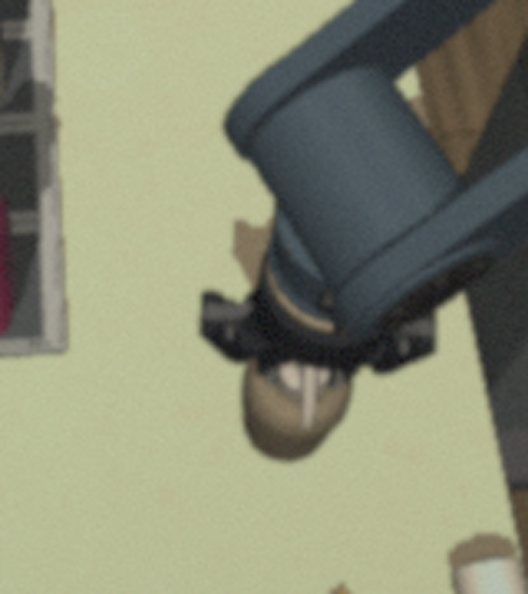

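Emit:
apply_moves:
  motion:
    - [10,0.5,0,0.1,-0.1]
    - [10,1.3,0,0.3,-0.3]
    - [10,2.3,0,0.6,-0.5]
    - [10,3.4,0,0.9,-0.8]
    - [10,4.5,0,1.2,-0.8]
    - [10,5.5,0,1.6,-0.8]
    - [10,6.4,0,1.9,-0.8]
    - [10,7.1,0,2.1,-0.8]
    - [10,7.47,0,2.21,-0.8]
    - [10,7.47,0,2.21,-0.8]
    - [10,7.47,0,2.21,-0.8]
    - [10,7.47,0,2.21,-0.8]

```text
t: 28.6
tcp_pos: [0.4509, 0.0632, 0.1916]
tool_rot: [-0.489, 0.511, -0.511, 0.489]
force: [-0.0, -0.3, -3.8]
finger_gap: 0.37
```

```bash
python3 -c "
from h import *
go([.56,.0600,.195],-2.4)
go([.6242,.0619,.195],-2.4)";python3 snap.py 20
```

```text
shift [-0.05 -0.11  3.64] twist [np.float64(-0.01), np.float64(17.99)] q6 -0.06
shift [-0.21 -0.11  5.77] twist [np.float64(-0.01), np.float64(17.99)] q6 -0.06
```

View pics/s20.png

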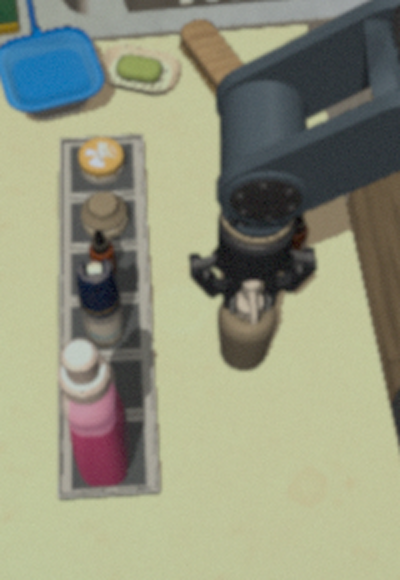

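View pics/t20.png

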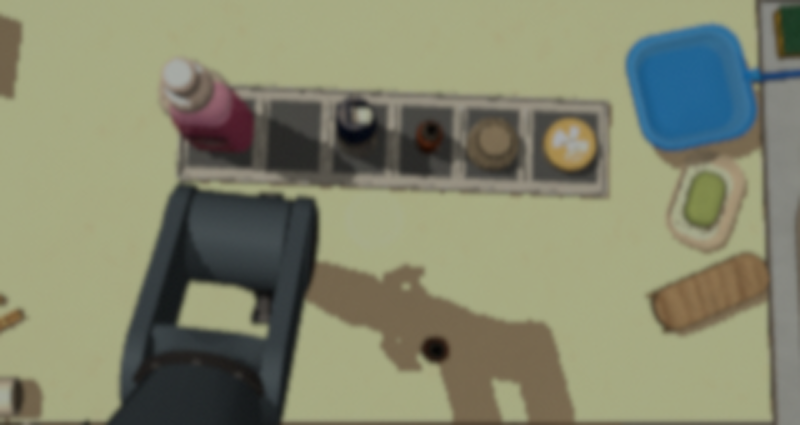

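Emit:
apply_moves:
  motion:
    - [10,0,-0.1,0.5,0]
    - [10,0,-0.1,1.3,0]
    - [10,-0.05,-0.1,2.3,0]
    - [10,-0.1,-0.1,3.3,0]
    - [10,-0.15,-0.1,4.3,0]
    - [10,-0.18,-0.1,5.1,0]
    - [10,-0.18,-0.1,5.6,0]
    - [10,-0.18,-0.1,5.77,0]
    - [10,-0.18,-0.1,5.77,0]
    - [10,-0.18,-0.1,5.77,0]

```text
t: 29.95
tcp_pos: [0.6235, 0.0603, 0.1945]
tool_rot: [-0.489, 0.511, -0.511, 0.489]
force: [0.3, -0.6, -5.6]
finger_gap: 0.369
```

```bash
python3 snap.py 21; python3 -c "
from h import *
print(bay(123.5))
go([*bay(123.5),.126],-2.4)"
```

```text
[0.62418548 0.06139109]
shift [-0.04  2.29  0.02] twist [np.float64(-0.01), np.float64(17.99)] q6 -0.04
```

View pics/s21.png

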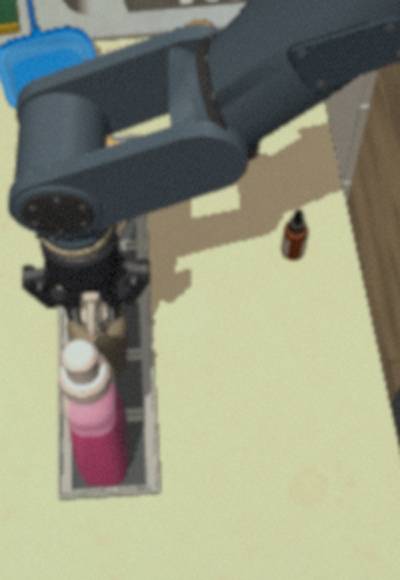

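View pics/t21.png

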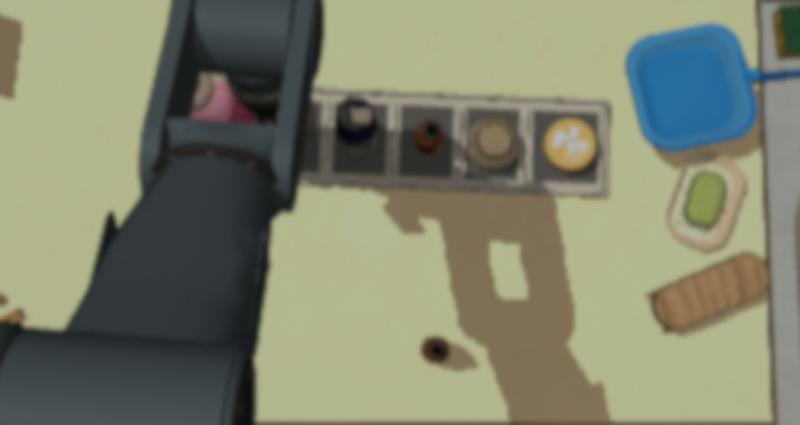

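Emit:
apply_moves:
  motion:
    - [10,-0.03,0.4,0,0]
    - [10,-0.03,0.9,0,0]
    - [10,-0.03,1.4,0,0]
    - [10,-0.03,1.8,0,0]
    - [10,-0.03,1.95,0,0]
    - [10,-0.03,1.95,0,0]
    - [10,-0.03,1.95,0,0]

```text
t: 30.92
tcp_pos: [0.6249, 0.061, 0.1368]
tool_rot: [0.488, -0.511, 0.511, -0.489]
force: [-0.1, 0.1, -4.6]
finger_gap: 0.37
```

```bash
python3 snap.py 22; python3 -c "
from h import *
go([*bay(123.5),.126],-2.4)
im=cv2.imread('pics/s22.png')
cv2.imwrite('pics/z22.png',cv2.resize(im[220:440,20:190],None,fx=2.7,fy=2.7,interpolation=cv2.INTER_CUBIC))"
```

```text
shift [-0.01  0.36 -0.02] twist [np.float64(-0.01), np.float64(17.99)] q6 -0.04
```

View pics/z22.png

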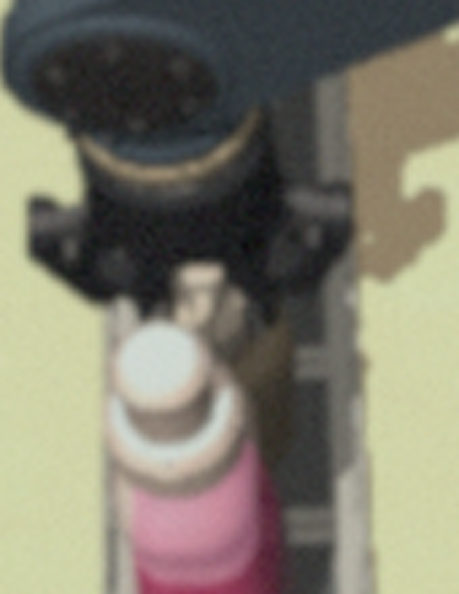

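Emit:
apply_moves:
  motion:
    - [10,0,0.15,0,0]
    - [10,0,0.28,0,0]
    - [10,0,0.35,0,0]
    - [10,0,0.35,0,0]

```text
t: 31.52
tcp_pos: [0.6243, 0.0611, 0.1256]
tool_rot: [-0.489, 0.511, -0.511, 0.489]
force: [0.0, -0.4, -5.2]
finger_gap: 0.367
```

Emit:
apply_moves:
  motion:
    - [10,0,0.04,0,0]
    - [10,0,0.04,0,0]

```text
t: 31.78
tcp_pos: [0.6246, 0.0611, 0.1254]
tool_rot: [0.489, -0.511, 0.511, -0.489]
force: [-1.2, 0.4, 1.6]
finger_gap: 0.372
```

Contact with the tray floor. Release and rise.

Emit:
apply_moves:
  motion:
    - [45,0,0,0,0]
    - [55,0,0,0,0]
    - [65,0,0,0,0]
    - [65,0,0,0,0]
    - [65,0,0,0,0]
    - [65,0,0,0,0]
    - [65,0,-0.6,0,0]
    - [65,0,-1.6,0,0]
    - [65,0,-2.8,0,0]
    - [65,0,-4,0,0]
    - [65,0,-4.5,0,0]
    - [65,0,-4.5,0,0]

```text
t: 33.28
tcp_pos: [0.6249, 0.061, 0.261]
tool_rot: [0.488, -0.51, 0.512, -0.49]
force: [-0.5, 0.7, -0.7]
finger_gap: 0.76
```

```bash
python3 -c "
from h import *
go([.45,.0,.26],-2.4)"
```

```text
shift [ 2.29  0.02 -5.73] twist [np.float64(-0.01), np.float64(17.99)] q6 -0.04
```

Emit:
apply_moves:
  motion:
    - [65,0,0,-1.5,0]
    - [65,0.3,0,-3,0]
    - [65,1,0,-4.5,0]
    - [65,2.3,0,-5.7,0]
    - [65,4,0,-6,0]
    - [65,6,0,-6,0]
    - [65,8,0,-6,0]
    - [65,10,0,-6.5,0]
    - [65,12,0,-7.5,0]
    - [65,14,0,-8.5,0]
    - [65,16,0,-9.5,0]
    - [65,17,0,-10.5,0]

```text
t: 34.78
tcp_pos: [0.2856, -0.4361, 0.2578]
tool_rot: [-0.488, 0.512, -0.51, 0.489]
force: [1.7, -0.1, -0.2]
finger_gap: 0.763
```

```bash
python3 snap.py 23
```

```text
(no output)
```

View pics/s23.png

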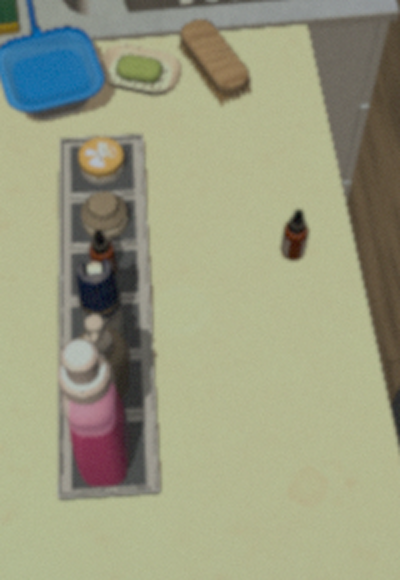

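View pics/t23.png

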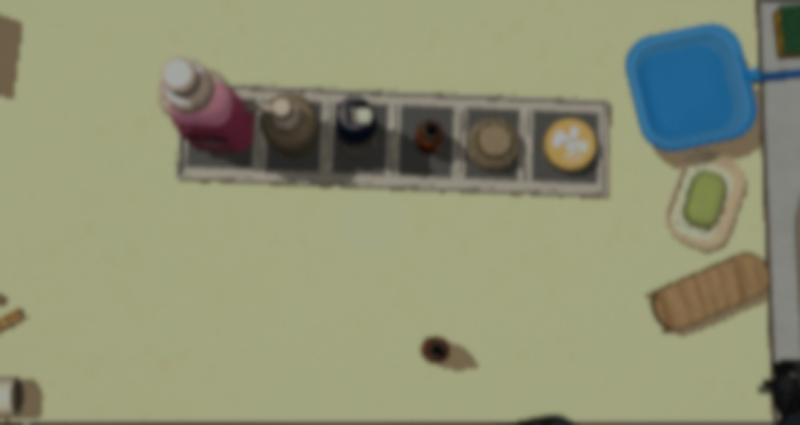

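```bash
python3 - <<'E'
from h import *
t=lambda u,v:(160+u/2.5,120+v/2.5)
s=lambda u,v:(220+u/2,60+v/2)
def rep(n,a,b,zt):
    P,g=tri(t(*a),s(*b)); d=plane('top',*t(*a),zt)
    for Q in(P,d):
        r=Q[:2]-TC; print(n,"z %.3f gap %.4f  row %.1f across %.1f"%(Q[2],g,1000*r@E_,1000*(r[0]*E_[1]-r[1]*E_[0])))
rep("disp",(282,105),(94,323),.182)
rep("spray",(362,115),(95,269),.166)
rep("dropper",(431,130),(98,236),.106)
rep("timer",(493,141),(104,200),.054)
rep("pink",(181,75),(81,356),.30); 
rep("tin",(570,145),(101,154),.034)
print(manip.sense()['qd'].round(3))
E
```

```text
disp z 0.181 gap 0.0038  row 123.8 across 1.1
disp z 0.182 gap 0.0038  row 123.3 across 2.7
spray z 0.149 gap 0.0021  row 35.4 across 1.0
spray z 0.166 gap 0.0021  row 34.8 across -1.4
dropper z 0.093 gap 0.0013  row -46.1 across -0.3
dropper z 0.106 gap 0.0013  row -45.5 across -3.5
timer z 0.062 gap 0.0007  row -123.1 across -5.7
timer z 0.054 gap 0.0007  row -123.9 across -3.8
pink z 0.290 gap 0.0035  row 215.6 across 4.4
pink z 0.300 gap 0.0035  row 213.4 across 3.9
tin z 0.034 gap 0.0000  row -221.8 across -0.9
tin z 0.034 gap 0.0000  row -221.9 across -0.9
[ 0.079 -0.026  0.051  0.061  0.031  0.048]
```

```bash
python3 - <<'E'
import cv2
a=cv2.imread('pics/t23.png')[70:190,230:540];cv2.imwrite('pics/zt.png',cv2.resize(a,None,fx=2.5,fy=2.5,interpolation=cv2.INTER_CUBIC))
a=cv2.imread('pics/s23.png')[180:420,40:180];cv2.imwrite('pics/zs.png',cv2.resize(a,None,fx=2.5,fy=2.5,interpolation=cv2.INTER_CUBIC))
E
```

```text
(no output)
```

View pics/zt.png

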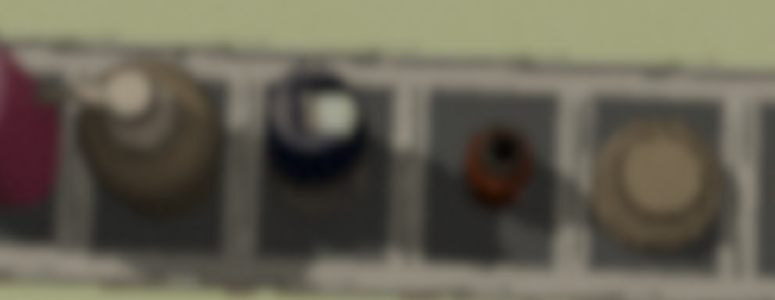

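View pics/zs.png

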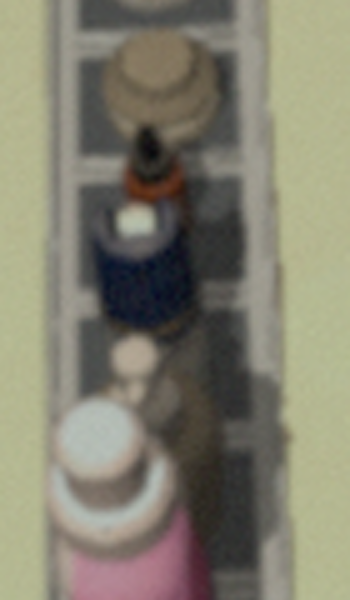

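Emit:
apply_moves:
  motion:
    - [65,0,0,0,0]
    - [65,0,0,0,0]
    - [65,0,0,0,0]
    - [65,0,0,0,0]

```text
t: 35.38
tcp_pos: [0.2878, -0.4337, 0.2596]
tool_rot: [0.489, -0.51, 0.511, -0.489]
force: [-0.7, -0.6, 0.5]
finger_gap: 0.763
```

```bash
python3 -c "
from station import manip
s=manip.sense();print(s['t'],s['force'].round(1),s['tcp_pos'].round(3)); print(manip.sign_off())"
```

```text
35.375 [-0.7 -0.6  0.5] [ 0.288 -0.434  0.26 ]
the job is handed in; nothing more can be done
None
```

All four things are standing upright in the tray, running down from the pink bottle as dispenser, spray can, dropper (the one farther from the base) and timer. I handed the job in at 35.4 s; `sign_off` reports no verdict.

These are the last positions I measured from the two cameras:

| Thing | Along the row (mm) | Bay centre (mm) | Across (mm) |
|---|---|---|---|
| Dispenser, pump axis | +124 | +126 | 1 to 3 |
| Spray can | about +42 | +42 | about 1 |
| Dropper | -46 | -42 | up to 3.5 |
| Timer | -123 | -126 | 4 to 6 |

- **Dispenser:** its origin sits 5 mm towards the pink bottle from the pump axis, so the origin is at about +129 mm, inside the 112 to 140 mm limits.
- **Bystanders:** the tin, brush and lunchbox look unmoved in the pictures. The pink bottle's cap measured within about 3 mm of its start position. The arm is clear of everything.
- **Check that disagreed:** triangulating the white patch on the spray can's cap gave +35 mm, and a height of 149 mm instead of 166. Zooming in showed the patch is off-centre on the cap. The cap's outline and the pose at release both give about +42 mm, and +35 would still be within limits.

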